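# Top up a spring-loaded end-cap magazine past its sprung lips

### The job

The cap magazine of the tube-capping station is half full: fill it up with the two loose black rectangular end caps, flange up, one at a time, pressing each one straight down past the two sprung steel lips until it has clicked under them and stays down when you let go, before you bring the next. The last cap fills it, and the stack goes solid only a couple of millimetres below the click, so press slowly, by feel, and never lean on a cap with more than 30 N, or the lips bend. Leave everything else on the bench where it is.

Things in the scene. Friction and masses are not known exactly. Their poses are not given: they have to be found in the camera images.
- stand: Stand of the cap magazine, bolted to the bench: dark foot plate 120 x 140 x 12 mm with a blue clamp collar. Origin under the plate's centre, on the bench; z up along the magazine's axis, y along the caps' 60 mm side. The aluminium column is clamped in it 0 to 12 mm above its lowest height, differing from run to run and NOT measured. More than 35 N on it by a cap or the robot is damage.
- lips (a point): Point of the stand on the magazine's axis, 112 mm up: the flat underside of the two steel lips if the column is clamped lowest (truly 0 to 12 mm higher). The lips stick 4.5 mm into the bore at -y and +y: upright nose 2.5 mm high, above it a slope 10 mm high; a flange rides down it and springs them apart. To latch, a flange's top must pass below the underside; an unlatched cap is pushed back up.
- mouth (a point): Point of the stand on the axis, 144 mm up: the mouth's rim, again 0 to 12 mm higher. Bore 42 (x) x 62 (y) mm, 3 mm walls, flared over the top 7 mm; the long sides (-x, +x) are cut open 38 mm wide from 17 mm below the lips up, so fingers can straddle a held cap. Grey lip housings reach 57 mm from the axis in y and 18 mm above the lips.
- stack (a point): Point of the stand on the axis, 112 mm up, again 0 to 12 mm higher: top of the two caps inside, on which a new cap comes to stand. Their orange spring follower pushes up with 5 N, 6 N with one new cap, 8 N with two; the lips' slope adds 4 to 10 N, which falls off 7.5 mm before the click. Past its click the first new cap can sink 21 mm more, the second only 2 mm: then solid.
- cap_1: Black plastic cap for 40 x 60 mm tube, 30 g, 19 mm tall, standing on its plug, flange up. Origin at the centre of its underside, z up. Flange 40 (x) x 60 (y) x 5 mm, 14 to 19 mm above the origin, flat on top; plug below it 34 x 50 x 14 mm. Take it by the long sides of the flange, across 40 mm. Alike under a half turn; the two caps are alike.
- cap_2: Black plastic cap for 40 x 60 mm tube, 30 g, 19 mm tall, standing on its plug, flange up. Origin at the centre of its underside, z up. Flange 40 (x) x 60 (y) x 5 mm, 14 to 19 mm above the origin, flat on top; plug below it 34 x 50 x 14 mm. Take it by the long sides of the flange, across 40 mm. Alike under a half turn; the two caps are alike.
- washer_jar: Bystander: round jar with a red lid, 60 mm across, 78 mm tall, standing; origin at the centre of its underside.
- thread_lock: Bystander: pale squeeze bottle with a red spout, 50 mm across, 143 mm tall, standing; origin at the centre of its underside.
- tape_measure: Bystander: yellow and black tape measure, 32 x 77 x 68 mm; origin at the centre of its underside.
- red_screwdriver: Bystander: red-handled screwdriver lying flat, 190 mm long, 30 mm thick; origin at the centre of the underside.

How it is judged (in metres and radians):
On the way:
1. one cap is latched under the lips, let go, with the other cap still away from the magazine (((x of cap_1 in the frame of stand between -0.004 and 0.004 m and y of cap_1 in the frame of stand between -0.004 and 0.004 m and z of cap_1 in the frame of stand between 0.089 and 0.1085 m and angle between cap_1's own z axis and vertical below 0.1 rad and contact force between the fingers and cap_1 below 0.2 N and linear speed of cap_1 below 0.02 m/s and horizontal distance between cap_2 and stand above 0.07 m) or (x of cap_2 in the frame of stand between -0.004 and 0.004 m and y of cap_2 in the frame of stand between -0.004 and 0.004 m and z of cap_2 in the frame of stand between 0.089 and 0.1085 m and angle between cap_2's own z axis and vertical below 0.1 rad and contact force between the fingers and cap_2 below 0.2 N and linear speed of cap_2 below 0.02 m/s and horizontal distance between cap_1 and stand above 0.07 m))), for 0.2 s.
At the end, for the whole second after the job is handed in: Both caps in the magazine, flange up (0.1 rad), within 4 mm of its axis, the upper one held under the lips (underside 89 to 108.5 mm above the stand's origin, all clampings covered), the lower one 19 mm below it (70 to 89.5 mm), at rest, fingers off them (((x of cap_1 in the frame of stand between -0.004 and 0.004 m and y of cap_1 in the frame of stand between -0.004 and 0.004 m and z of cap_1 in the frame of stand between 0.07 and 0.0895 m and angle between each of cap_1, cap_2's own z axis and vertical below 0.1 rad and x of cap_2 in the frame of stand between -0.004 and 0.004 m and y of cap_2 in the frame of stand between -0.004 and 0.004 m and z of cap_2 in the frame of stand between 0.089 and 0.1085 m and contact force between the fingers and cap_1 below 0.2 N and linear speed of each of cap_1, cap_2 below 0.02 m/s and contact force between the fingers and cap_2 below 0.2 N) or (x of cap_2 in the frame of stand between -0.004 and 0.004 m and y of cap_2 in the frame of stand between -0.004 and 0.004 m and z of cap_2 in the frame of stand between 0.07 and 0.0895 m and angle between each of cap_2, cap_1's own z axis and vertical below 0.1 rad and x of cap_1 in the frame of stand between -0.004 and 0.004 m and y of cap_1 in the frame of stand between -0.004 and 0.004 m and z of cap_1 in the frame of stand between 0.089 and 0.1085 m and contact force between the fingers and cap_2 below 0.2 N and linear speed of each of cap_2, cap_1 below 0.02 m/s and contact force between the fingers and cap_1 below 0.2 N))); the robot touches nothing.
It fails at once if a cap is forced against the magazine with more than 35 N (contact force between any of cap_1, cap_2 and stand above 35 N).
It fails at once if the robot presses on the magazine or its stand with more than 35 N (contact force between any of the fingers, the arm and stand above 35 N).
It fails at once if a bystander is moved by more than 30 mm (distance of any of washer_jar, thread_lock, tape_measure, red_screwdriver from where it was at the start of the episode above 0.03 m).
It also fails if it takes over 72 s, if anything falls off the work surface, if the arm or the gripper's body presses on something with over 40 N, if the wrist force passes 120 N, or if a joint passes its speed limit or range.

### The arm

A 6-joint arm with a two-finger parallel gripper is mounted at the origin on the work surface; the furniture and walls round the work are solid. World frame = base frame: x ahead of the robot, y to its left, z up, the work surface at z = 0. Lengths are in mm, angles in degrees, forces in N, time in s.
With the tool pointing down it reaches from about 300 to 850 mm from the base axis. Payload 4.2 kg.
Tool frame: the origin (TCP) lies midway between the tips of the shut fingers; the grasp point (between the pads) lies 19 mm behind it (env.tcp_to_grasp is the distance from the TCP to the grasp point, in mm); z points along the fingers, x is the direction in which the jaws open and shut, and the axes are right-handed (so a half turn about z gives the same grasp; the last joint's range is limited). The gripper opens to 91 mm and grips with 3 to 60 N. Pads are 32 mm wide; open, the fingers measure 118 mm over their backs; the gripper's body (76 mm by 178 mm) begins 60 mm behind the grasp point.
Start: joints at [63.484, 18.312, 89.639, -0, 72.044, -1.146], TCP at [246.375, 519.56, 213.976] pointing down, gripper open.
Joint ranges: [-177.97, 177.97], [-48.28, 115.42], [12.27, 149.76], [-77.06, 257.06], [2.81, 150.46], [-146.56, 146.56]. Speed limits (degrees/s): [147.25, 147.25, 180, 180, 180, 180].

### API

Orientations are given as [roll, pitch, yaw] about the fixed x, y, z axes, in that order (R = Rz(yaw) Ry(pitch) Rx(roll)).
In Python, from workcell import env gives the robot as it stands.
- The arm moves only by the tool drive_tool, never from a script. Its argument "motion" is a list of rows, each a list of 2 entries, a list of its own where there are three numbers: the shift along the world's x, y, z in m, then the turn, a rotation vector about the world's x, y, z in rad. In form: [[[dx, dy, dz], [wx, wy, wz]], ...]. A call has exactly 10 rows; each row shifts and turns the commanded pose from where the row before left it; what a row does not reach is not made up. A row lasts 1/12 s, in which the tool goes at most 41.7 mm and 7.16 degrees, less where a joint would pass 70% of its speed; a pose out of reach is approached as far as the arm can. A call is refused whole if a number of a shift passes 0.0417 or a number of a turn 0.125, either way. A call with a gripper value outside its range is refused whole. "claw" is the opening, from 0 (shut) to 1 (fully open), set as the call begins (left out, the last holds). The fingers move at their own pace and stop on an object; "force" is the grip in N (left out, the last holds). Time passes only in rows, so rows that do not move let the fingers close, or fill a call up. It gives the time, the measured TCP pose, the force and the opening at its end, in the units of the state.
- env.state(): the state, without advancing time (a new reading comes with each control period).
- env.grab_frame(name): name is "scene" or "top" or "wrist"; returns the picture (400x640x3 uint8, red, green, blue); there is no depth.
- env.camera_params(name): a dict with "fov_y" (degrees; the focal length in pixels is half the picture's height over the tangent of half this angle, whatever the lens; pixels are square), "cx", "cy" (the principal point, pixels), "pose" (4x4, takes a point from camera to world coordinates). Camera axes: x right, y down, z forward; pixel columns grow to the right and rows downward; lengths in mm; the calibration is good to about 2 mm. A picture is of the moment at which its call begins: read the wrist's pose just before it. camera_params takes no time and is no camera call; for the wrist camera it gives the pose at the moment of the call.
- env.job_done(): hands the job in, once; it reports no verdict.
The state is a dict: "time_s": time; "qpos": joint angles; "qvel": joint speeds; "effort": joint torques, N m; "ee_pos": TCP position; "ee_rot": TCP orientation; "force": force on the tool from outside, world axes, zero at the start; "torque": the same for the moment, N m; "gripper_width": finger opening in mm.
Only numpy, scipy, OpenCV 4.12 (cv2) and the standard library are available. Lean on these libraries where they do the work, as an engineer would, in place of code of your own. Each camera call takes 0.05 s, during which the arm holds its last target.

## Working session

There is one attempt and no reset: what is moved stays moved. The work goes in short steps, Python scripts to look and compute and a tool call to move; the robot and the scene stay as the last step left them, time stands still between calls to the robot, and variables do not carry over. Pictures are saved under pics/ and viewed, and the job is handed in when it is done.

Besides the shell and the picture viewer there is one more tool, called after "Call:" as name([rows], argument=value, ...), one row to a line, values as JSON. drive_tool: Moves the arm, as the interface text tells. Its arguments: {"type":"object","properties":{"motion":{"type":"array","items":{"type":"array"}},"claw":{"type":"number"},"force":{"type":"number"}},"required":["motion"]}

```bash
ls; mkdir -p pics; python3 - <<'E'
from workcell import env
import cv2,numpy as np
print(env.state())
for n in ["scene","top","wrist"]:
    p=env.camera_params(n); print(n,p)
    im=env.grab_frame(n); cv2.imwrite(f"pics/{n}0.png",im[:,:,::-1])
E
```

```text
pics
{'time_s': 0.0, 'qpos': array([ 6.34845748e+01,  1.83516642e+01,  8.97060112e+01, -1.81534462e-03,
        7.20423631e+01, -1.14554070e+00]), 'qvel': array([ 0.00645182, -0.08975484,  0.05147809, -0.0662922 ,  0.05812395,
        0.03831187]), 'effort': array([-1.50074419e-05, -4.12477076e+01, -2.31968808e+01,  7.27559673e-02,
        4.58570290e-02, -1.32839345e-04]), 'ee_pos': array([246.14887391, 519.10234294, 213.12271209]), 'ee_rot': array([-1.79999726e+02,  1.00053006e-01,  6.46306769e+01]), 'force': array([-0.182899  ,  0.2833387 ,  0.45289131]), 'torque': array([-0.03439649, -0.04168251, -0.05187023]), 'gripper_width': 91.22201311746649}
scene {'fov_y': 45.09579563366614, 'cx': 326.04934182852435, 'cy': 196.878635974357, 'pose': array([[-5.10083900e-01, -4.13750911e-01,  7.54072012e-01,
        -6.86935944e+02],
       [-8.60071259e-01,  2.35585244e-01, -4.52522952e-01,
         6.33518347e+02],
       [ 9.58354438e-03, -8.79380337e-01, -4.76023507e-01,
         7.88779328e+02],
       [ 0.00000000e+00,  0.00000000e+00,  0.00000000e+00,
         1.00000000e+00]])}
top {'
[... 162 characters left out ...]
71e+02],
       [-9.99964016e-01,  8.11522491e-03, -2.47164877e-03,
         1.15296006e+01],
       [ 1.83857585e-03, -7.71112982e-02, -9.97020796e-01,
         1.37670932e+03],
       [ 0.00000000e+00,  0.00000000e+00,  0.00000000e+00,
         1.00000000e+00]])}
wrist {'fov_y': 67.3868042394673, 'cx': 315.02110115131615, 'cy': 193.5171174801198, 'pose': array([[ 4.28868953e-01,  8.77751906e-01,  2.13595442e-01,
         1.86021909e+02],
       [ 9.03364121e-01, -4.16140617e-01, -1.03731638e-01,
         5.46814601e+02],
       [-2.16490435e-03,  2.37441737e-01, -9.71399369e-01,
         3.83520995e+02],
       [ 0.00000000e+00,  0.00000000e+00,  0.00000000e+00,
         1.00000000e+00]])}
```

View pics/scene0.png

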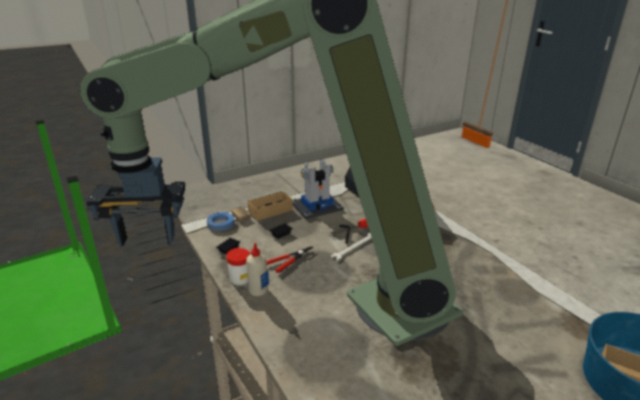

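View pics/top0.png

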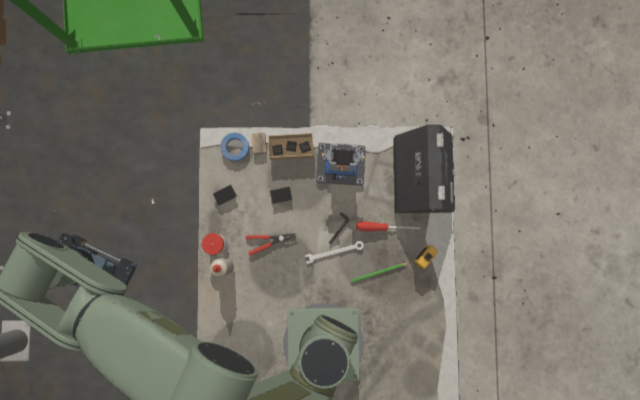

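View pics/wrist0.png

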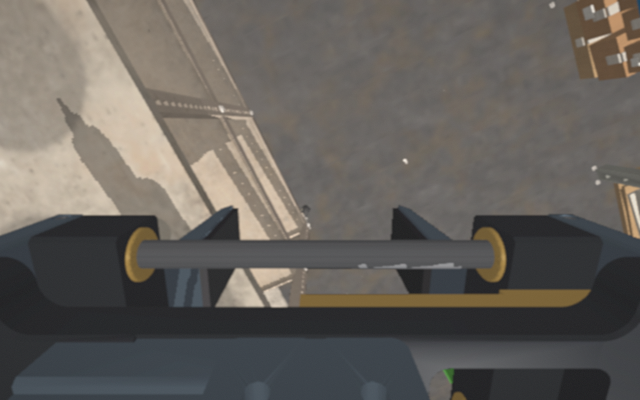

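The top view shows the caps near (225,195) and (281,195), and the stand near (341,163). I'll enlarge both areas.

```bash
python3 - <<'E'
import cv2
im=cv2.imread("pics/top0.png")
a=cv2.resize(im[175:215,205:305],None,fx=8,fy=8,interpolation=cv2.INTER_CUBIC)
b=cv2.resize(im[135:195,305:380],None,fx=8,fy=8,interpolation=cv2.INTER_CUBIC)
cv2.imwrite("pics/c1.png",a);cv2.imwrite("pics/c2.png",b)
E
```

```text
(no output)
```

View pics/c1.png

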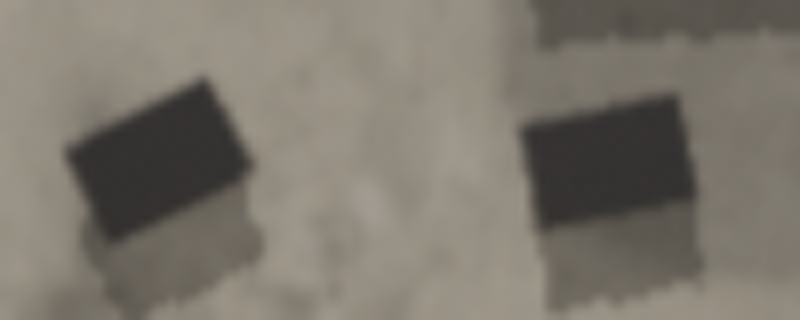

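View pics/c2.png

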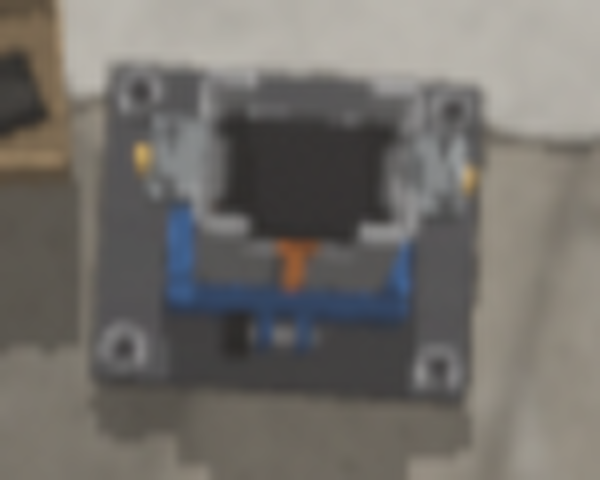

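```bash
cat >h.py <<'E'
from workcell import env
import cv2,numpy as np
def ray(p,shape,uv):
    f=200/np.tan(np.radians(p["fov_y"]/2)); d=np.array([(uv[0]-p["cx"])/f,(uv[1]-p["cy"])/f,1.])
    return p["pose"][:3,3],p["pose"][:3,:3]@d
def at(p,uv,z):
    o,d=ray(p,None,uv); return o+d*(z-o[2])/d[2]
def proj(p,P):
    f=200/np.tan(np.radians(p["fov_y"]/2)); T=p["pose"]; q=T[:3,:3].T@(np.asarray(P,float)-T[:3,3]); return np.array([p["cx"]+f*q[0]/q[2],p["cy"]+f*q[1]/q[2]])
def rect(P):
    c=P.mean(0); e=np.diff(np.vstack([P,P[:1]]),axis=0)[:,:2]; L=np.linalg.norm(e,axis=1)
    # long direction
    l=(e[0]-e[2]) if L[0]+L[2]>L[1]+L[3] else (e[1]-e[3])
    a=np.degrees(np.arctan2(l[1],l[0]))%180
    print("c",c.round(1),"L",L.round(1),"long dir deg",round(a,1)); return c,a
def st():
    s=env.state(); print("t",round(s["time_s"],2),s["ee_pos"].round(1),s["ee_rot"].round(2),"F",s["force"].round(1),"w",round(s["gripper_width"],1),"q",s["qpos"].round(0)); return s
E
python3 - <<'E'
from h import *
p=env.camera_params("top")
for off,k,z in [((205,175),[(66,150),(206,76),(252,163),(110,243)],19),((205,175),[(521,128),(679,94),(695,197),(542,229)],19),((305,135),[(110,65),(482,88),(466,402),(93,383)],12)]:
    rect(np.array([at(p,((u+.5)/8-.5+off[0],(v+.5)/8-.5+off[1]),z) for u,v in k]))
st()
E
```

```text
c [433.6 283.9  19. ] L [57.7 36.4 59.2 38. ] long dir deg 118.5
c [430.8 119.   19. ] L [59.1 38.4 57.1 38. ] long dir deg 101.6
c [522.2 -57.6  12. ] L [138.3 117.5 137.7 119. ] long dir deg 86.3
t 0.15 [246.2 519.2 213.3] [1.800e+02 8.000e-02 6.463e+01] F [ 0.1 -0.3  0.2] w 91.2 q [63. 18. 90. -0. 72. -1.]
```

Call:
drive_tool([
  [[0.0209,-0.0261,0],[0,0,-0.07]],
  [[0.0209,-0.0261,0],[0,0,-0.07]],
  [[0.0209,-0.0261,0],[0,0,-0.07]],
  [[0.0209,-0.0261,0],[0,0,-0.07]],
  [[0.0209,-0.0261,0],[0,0,-0.07]],
  [[0.0209,-0.0261,0],[0,0,-0.07]],
  [[0.0209,-0.0261,0],[0,0,-0.07]],
  [[0.0209,-0.0261,0],[0,0,-0.07]],
  [[0.0209,-0.0261,0],[0,0,-0.07]],
  [[0,0,0],[0,0,0]],
], claw=1, force=30)

```text
time_s: 0.98
ee_pos: [437.4, 280.6, 213.8]
ee_rot: [179.8, -0.0, 28.1]
force: [0.9, -0.1, 0.8]
gripper_width: 91.0
```

```bash
python3 - <<'E'
from h import *
s=st(); p=env.camera_params("wrist"); im=env.grab_frame("wrist"); cv2.imwrite("pics/w1.png",im[:,:,::-1])
np.save("w1.npy",p["pose"]); print(p["cx"],proj(p,s["ee_pos"]),proj(p,[434,284,19]))
E
```

```text
t 0.98 [437.4 280.6 213.8] [ 1.7983e+02 -2.0000e-02  2.8140e+01] F [ 0.9 -0.1  0.8] w 91.0 q [32. 13. 97. -0. 70.  3.]
315.02110115131615 [316.50661904 232.07042262] [314.51986692 170.73237808]
```

View pics/w1.png

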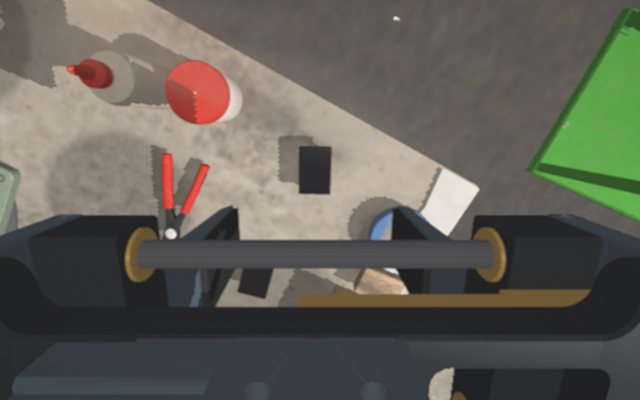

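The wrist view shows cap A at (300–331, 147–193), close to the predicted (314.5,171).

```bash
python3 - <<'E'
import cv2
im=cv2.imread("pics/w1.png")
cv2.imwrite("pics/w1c.png",cv2.resize(im[135:205,275:355],None,fx=8,fy=8,interpolation=cv2.INTER_CUBIC))
E
```

```text
(no output)
```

View pics/w1c.png

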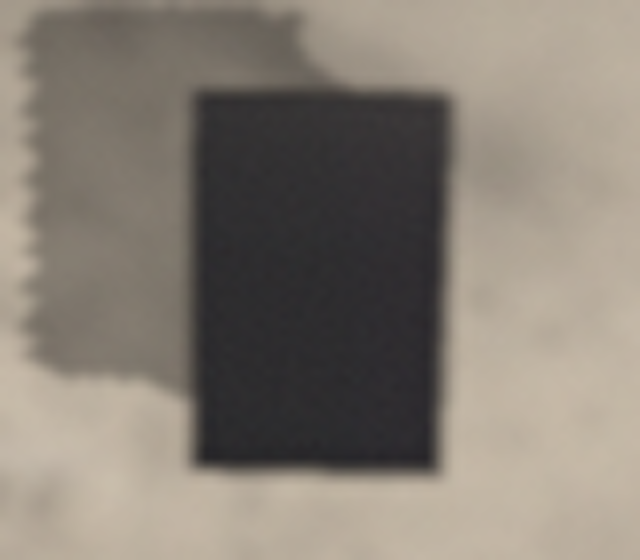

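```bash
python3 - <<'E'
from h import *
p=env.camera_params("wrist"); p["pose"]=np.load("w1.npy")
rect(np.array([at(p,((u+.5)/8-.5+275,(v+.5)/8-.5+135),19) for u,v in [(195,92),(450,92),(440,468),(195,466)]]))
E
```

```text
c [433.6 284.9  19. ] L [38.4 58.4 38.4 58. ] long dir deg 117.3
```

Call:
drive_tool([
  [[-0.0012,0.0013,-0.03],[0,0,0]],
  [[-0.0012,0.0013,-0.035],[0,0,0]],
  [[-0.0012,0.0013,-0.035],[0,0,0]],
  [[0,0,-0.03],[0,0,0]],
  [[0,0,-0.025],[0,0,0]],
  [[0,0,-0.02],[0,0,0]],
  [[0,0,-0.015],[0,0,0]],
  [[0,0,-0.01],[0,0,0]],
  [[0,0,0],[0,0,0]],
  [[0,0,0],[0,0,0]],
])

```text
time_s: 1.87
ee_pos: [430.6, 289.1, 14.0]
ee_rot: [-180.0, 0.0, 28.6]
force: [-0.0, -0.1, 0.5]
gripper_width: 91.4
```

Call:
drive_tool([
  [[0.0015,-0.002,-0.002],[0,0,0]],
  [[0.0014,-0.002,-0.004],[0,0,0]],
  [[0,0,-0.003],[0,0,0]],
  [[0,0,-0.001],[0,0,0]],
  [[0,0,0],[0,0,0]],
  [[0,0,0],[0,0,0]],
  [[0,0,0],[0,0,0]],
  [[0,0,0],[0,0,0]],
  [[0,0,0],[0,0,0]],
  [[0,0,0],[0,0,0]],
])

```text
time_s: 2.7
ee_pos: [433.8, 284.6, 4.1]
ee_rot: [-180.0, -0.0, 28.5]
force: [-0.3, -1.0, -0.4]
gripper_width: 91.1
```

Call:
drive_tool([
  [[0,0,0],[0,0,0]],
  [[0,0,0],[0,0,0]],
  [[0,0,0],[0,0,0]],
  [[0,0,0],[0,0,0]],
  [[0,0,0],[0,0,0]],
  [[0,0,0],[0,0,0]],
  [[0,0,0],[0,0,0]],
  [[0,0,0],[0,0,0]],
  [[0,0,0],[0,0,0]],
  [[0,0,0],[0,0,0]],
], claw=0.3)

```text
time_s: 3.53
ee_pos: [433.8, 284.6, 4.0]
ee_rot: [180.0, -0.0, 28.5]
force: [-0.6, -0.8, 0.2]
gripper_width: 39.8
```

Call:
drive_tool([
  [[0,0,0.01],[0,0,0]],
  [[0,0,0.026],[0,0,0]],
  [[0,0,0.035],[0,0,0]],
  [[0,-0.01,0.035],[0,0,-0.04]],
  [[0.008,-0.02,0.035],[0,0,-0.04]],
  [[0.008,-0.025,0.035],[0,0,-0.04]],
  [[0.008,-0.025,0.03],[0,0,-0.04]],
  [[0.008,-0.025,0.025],[0,0,-0.04]],
  [[0.008,-0.03,0.015],[0,0,-0.04]],
  [[0.008,-0.03,0.01],[0,0,-0.04]],
])

```text
time_s: 4.37
ee_pos: [482.1, 119.7, 261.7]
ee_rot: [-180.0, -0.3, 12.4]
force: [1.1, 0.0, -0.3]
gripper_width: 39.5
```

Call:
drive_tool([
  [[0.006,-0.03,0],[0,0,-0.04]],
  [[0.006,-0.03,0],[0,0,-0.04]],
  [[0.006,-0.03,0],[0,0,-0.04]],
  [[0.006,-0.03,0],[0,0,-0.04]],
  [[0.006,-0.03,0],[0,0,-0.04]],
  [[0.006,-0.03,0],[0,0,-0.04]],
  [[0.002,-0.03,0],[0,0,-0.042]],
  [[0,-0.03,0],[0,0,0]],
  [[0,-0.01,0],[0,0,0]],
  [[0,0,0],[0,0,0]],
])

```text
time_s: 5.2
ee_pos: [519.1, -131.1, 258.7]
ee_rot: [180.0, -0.0, -3.9]
force: [0.4, -0.1, -0.0]
gripper_width: 39.5
```

```bash
python3 - <<'E'
from h import *
s=st(); p=env.camera_params("wrist"); im=env.grab_frame("wrist"); cv2.imwrite("pics/w2.png",im[:,:,::-1])
np.save("w2.npy",p["pose"]); print(proj(p,s["ee_pos"]),proj(p,[522,-57.6,150]))
E
```

```text
t 5.2 [ 519.1 -131.1  258.7] [ 1.7998e+02 -1.0000e-02 -3.8600e+00] F [ 0.4 -0.1 -0. ] w 39.5 q [-15.  13.  90.  -0.  76. -12.]
[315.59358165 231.51935395] [312.94304229 110.59923496]
```

View pics/w2.png

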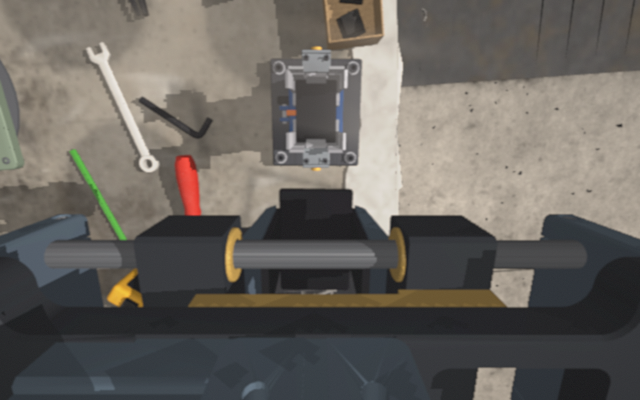

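The stand is at (275–360, 55–165) and the held cap's +y end is at v≈190. Zooming on both.

```bash
python3 - <<'E'
import cv2
im=cv2.imread("pics/w2.png")
cv2.imwrite("pics/w2c.png",cv2.resize(im[45:175,260:375],None,fx=4.6,fy=4.6,interpolation=cv2.INTER_CUBIC))
cv2.imwrite("pics/w2d.png",cv2.resize(im[180:240,260:370],None,fx=7,fy=7,interpolation=cv2.INTER_CUBIC))
E
```

```text
(no output)
```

View pics/w2c.png

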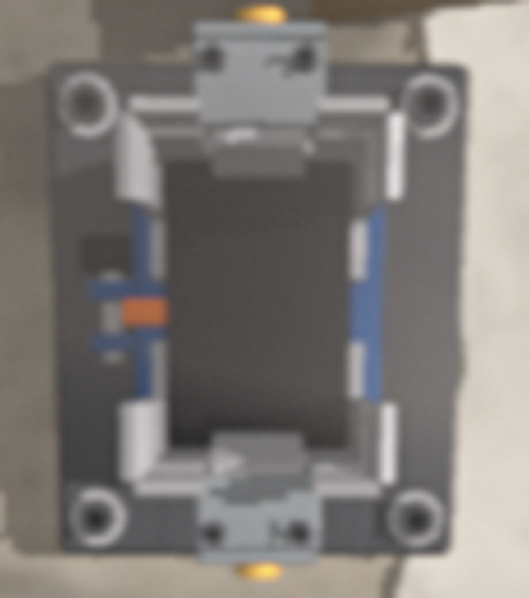

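View pics/w2d.png

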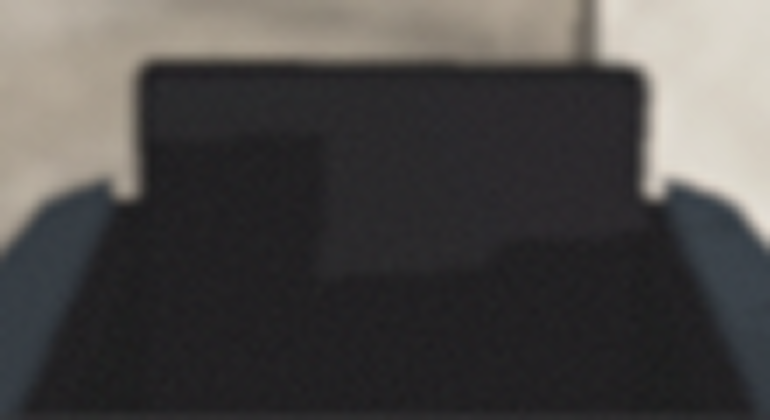

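```bash
python3 - <<'E'
from h import *
p=env.camera_params("wrist"); p["pose"]=np.load("w2.npy")
def g(k,z,s=4.6,o=(260,45)): return np.array([at(p,((u+.5)/s-.5+o[0],(v+.5)/s-.5+o[1]),z) for u,v in k])
print("plate");rect(g([(52,62),(468,66),(448,553),(66,553)],12))
print("bolts");rect(g([(88,105),(430,103),(415,518),(97,518)],15))
for h in (0,6,12):
  print("rim",h);rect(g([(130,97),(390,97),(380,495),(135,493)],144+h))
print("housing y");rect(g([(193,25),(328,25),(322,562),(197,562)],130+6))
print("cap edge",g([(142,62),(645,62),(393,62)],273.7,7,(260,180)).round(1))
E
```

```text
plate
c [525.1 -57.9  12. ] L [116.6 137.4 116.1 138.3] long dir deg 85.8
bolts
c [524.8 -57.8  15. ] L [ 95.8 116.2  95.4 115.6] long dir deg 85.7
rim 0
c [524.7 -57.3 144. ] L [50.1 76.3 50.4 75.9] long dir deg 85.8
rim 6
c [524.6 -57.5 150. ] L [49.  74.7 49.3 74.3] long dir deg 85.8
rim 12
c [524.6 -57.7 156. ] L [48.  73.1 48.3 72.7] long dir deg 85.8
housing y
c [524.9 -57.8 136. ] L [ 26.4 105.9  26.7 105.9] long dir deg 86.1
cap edge [[ 502.1  -99.9  273.7]
 [ 540.2 -102.5  273.7]
 [ 521.1 -101.2  273.7]]
```

Call:
drive_tool([
  [[0.0027,0.01,0],[0,0,-0.005]],
  [[0.003,0.01,0],[0,0,0]],
  [[0,0.01,0],[0,0,0]],
  [[0,0.01,0],[0,0,0]],
  [[0,0,0],[0,0,0]],
  [[0,0,0],[0,0,0]],
  [[0,0,0],[0,0,0]],
  [[0,0,0],[0,0,0]],
  [[0,0,0],[0,0,0]],
  [[0,0,0],[0,0,0]],
])

```text
time_s: 6.08
ee_pos: [525.1, -89.6, 258.3]
ee_rot: [180.0, -0.0, -4.0]
force: [-0.1, 0.2, 0.0]
gripper_width: 39.8
```

```bash
python3 - <<'E'
from h import *
s=st(); p=env.camera_params("wrist"); im=env.grab_frame("wrist")[:,:,::-1]; cv2.imwrite("pics/w3.png",im)
np.save("w3.npy",p["pose"]); print(proj(p,[524.8,-57.6,150]))
cv2.imwrite("pics/w3c.png",cv2.resize(im[80:210,260:375],None,fx=4.6,fy=4.6,interpolation=cv2.INTER_CUBIC))
E
```

```text
t 6.08 [525.1 -89.6 258.3] [180.    -0.    -3.99] F [-0.1  0.2  0. ] w 39.8 q [-11.  13.  91.  -0.  76.  -7.]
[312.56316371 157.12474564]
```

View pics/w3c.png

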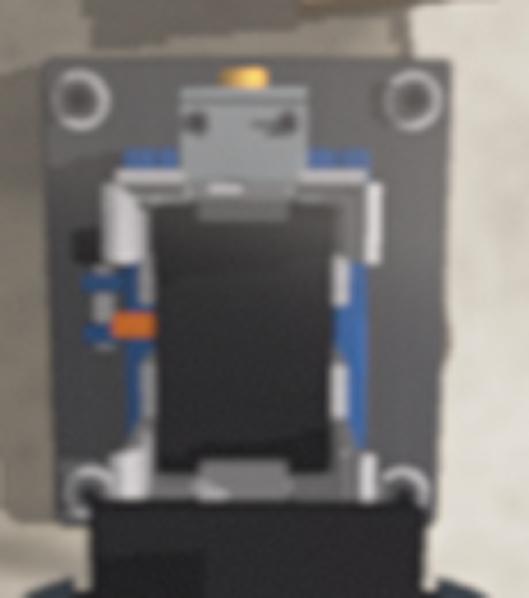

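```bash
python3 - <<'E'
from h import *
p=env.camera_params("wrist"); p["pose"]=np.load("w3.npy")
def g(k,z,s=4.6,o=(260,80)): return np.array([at(p,((u+.5)/s-.5+o[0],(v+.5)/s-.5+o[1]),z) for u,v in k])
print("bolts");rect(g([(80,98),(413,98),(402,490),(88,488)],15))
print("slot");rect(g([(103,262),(382,265),(362,453),(115,447)],150))
print("lips");rect(g([(200,205),(287,205),(289,470),(200,470)],117))
def w2(k,z): 
  return 0
p["pose"]=np.load("w2.npy")
g2=lambda k,z:g(k,z,4.6,(260,45))
print("w2 slot");rect(g2([(117,200),(403,200),(382,402),(120,402)],150))
E
```

```text
bolts
c [524.6 -56.9  15. ] L [ 95.5 115.1  96.3 114.4] long dir deg 85.7
slot
c [524.2 -57.9 150. ] L [55.4 38.1 50.7 37.3] long dir deg 175.0
lips
c [524.6 -57.9 117. ] L [19.1 59.5 20.5 59.5] long dir deg 86.1
w2 slot
c [524.  -57.6 150. ] L [54.8 38.1 51.9 37.9] long dir deg 176.1
```

Call:
drive_tool([
  [[-0.0005,0.008,0],[0,0,-0.003]],
  [[0,0.008,0],[0,0,0]],
  [[0,0.008,-0.013],[0,0,0]],
  [[0,0.008,-0.02],[0,0,0]],
  [[0,0,-0.02],[0,0,0]],
  [[0,0,-0.02],[0,0,0]],
  [[0,0,-0.012],[0,0,0]],
  [[0,0,-0.008],[0,0,0]],
  [[0,0,0],[0,0,0]],
  [[0,0,0],[0,0,0]],
])

```text
time_s: 6.97
ee_pos: [524.8, -56.9, 165.5]
ee_rot: [-180.0, -0.0, -4.1]
force: [0.8, 0.5, -0.6]
gripper_width: 39.5
```

```bash
python3 - <<'E'
from h import *
s=st(); im=env.grab_frame("wrist")[:,:,::-1]
im2=env.grab_frame("scene")[:,:,::-1]
cv2.imwrite("pics/w4.png",np.hstack([cv2.resize(im[130:310,230:400],None,fx=2.3,fy=2.3),cv2.resize(im2[140:230,270:350],(368,414),interpolation=cv2.INTER_CUBIC)]))
E
```

```text
t 6.97 [524.8 -56.9 165.5] [-1.7999e+02 -1.0000e-02 -4.1100e+00] F [ 0.8  0.5 -0.6] w 39.5 q [ -7.  16. 100.   0.  64.  -3.]
```

View pics/w4.png

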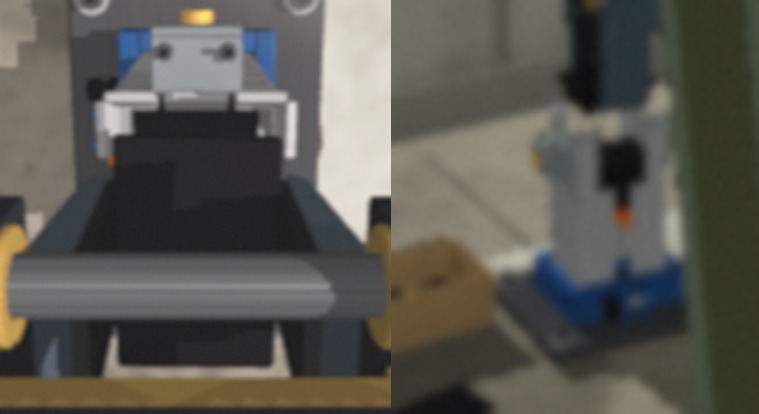

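Call:
drive_tool([
  [[-0.0002,-0.0005,-0.003],[0,0,0]],
  [[0,0,-0.004],[0,0,0]],
  [[0,0,-0.004],[0,0,0]],
  [[0,0,-0.003],[0,0,0]],
  [[0,0,-0.003],[0,0,0]],
  [[0,0,-0.003],[0,0,0]],
  [[0,0,-0.003],[0,0,0]],
  [[0,0,-0.002],[0,0,0]],
  [[0,0,0],[0,0,0]],
  [[0,0,0],[0,0,0]],
])

```text
time_s: 7.9
ee_pos: [524.4, -57.8, 140.2]
ee_rot: [-180.0, 0.0, -4.1]
force: [-0.1, -0.1, -0.3]
gripper_width: 39.7
```

Call:
drive_tool([
  [[0,0,-0.001],[0,0,0]],
  [[0,0,-0.001],[0,0,0]],
  [[0,0,-0.001],[0,0,0]],
  [[0,0,-0.001],[0,0,0]],
  [[0,0,-0.001],[0,0,0]],
  [[0,0,-0.001],[0,0,0]],
  [[0,0,-0.001],[0,0,0]],
  [[0,0,0],[0,0,0]],
  [[0,0,0],[0,0,0]],
  [[0,0,0],[0,0,0]],
])

```text
time_s: 8.73
ee_pos: [524.4, -57.7, 133.3]
ee_rot: [-180.0, -0.0, -4.1]
force: [-0.6, 0.6, 0.2]
gripper_width: 40.0
```

Call:
drive_tool([
  [[0,0,-0.001],[0,0,0]],
  [[0,0,-0.001],[0,0,0]],
  [[0,0,-0.001],[0,0,0]],
  [[0,0,-0.001],[0,0,0]],
  [[0,0,0],[0,0,0]],
  [[0,0,0],[0,0,0]],
  [[0,0,0],[0,0,0]],
  [[0,0,0],[0,0,0]],
  [[0,0,0],[0,0,0]],
  [[0,0,0],[0,0,0]],
])

```text
time_s: 9.57
ee_pos: [524.4, -57.7, 129.3]
ee_rot: [180.0, -0.0, -4.1]
force: [0.2, -0.8, -0.1]
gripper_width: 39.7
```

Call:
drive_tool([
  [[0,0,-0.001],[0,0,0]],
  [[0,0,-0.001],[0,0,0]],
  [[0,0,-0.001],[0,0,0]],
  [[0,0,0],[0,0,0]],
  [[0,0,0],[0,0,0]],
  [[0,0,0],[0,0,0]],
  [[0,0,0],[0,0,0]],
  [[0,0,0],[0,0,0]],
  [[0,0,0],[0,0,0]],
  [[0,0,0],[0,0,0]],
])

```text
time_s: 10.4
ee_pos: [524.5, -57.8, 126.4]
ee_rot: [-180.0, -0.0, -4.1]
force: [-1.1, 0.4, 4.0]
gripper_width: 39.5
```

```bash
python3 - <<'E'
from h import *
s=st(); im=env.grab_frame("wrist")[:,:,::-1]
cv2.imwrite("pics/w5.png",cv2.resize(im[130:310,220:410],None,fx=3.3,fy=3.3,interpolation=cv2.INTER_CUBIC))
E
```

```text
t 10.4 [524.5 -57.8 126.4] [-1.80e+02 -3.00e-02 -4.13e+00] F [-1.1  0.4  4. ] w 39.5 q [ -8.  18. 103.   0.  58.  -3.]
```

View pics/w5.png

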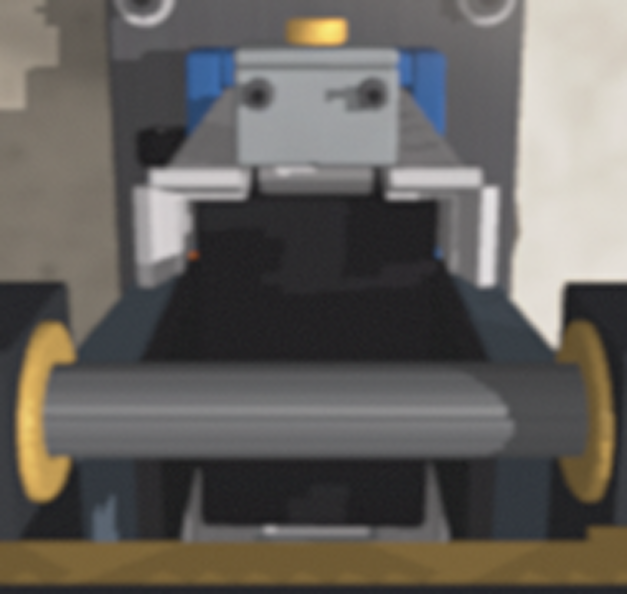

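Call:
drive_tool([
  [[0,0,-0.0005],[0,0,0]],
  [[0,0,-0.0005],[0,0,0]],
  [[0,0,0],[0,0,0]],
  [[0,0,0],[0,0,0]],
  [[0,0,0],[0,0,0]],
  [[0,0,0],[0,0,0]],
  [[0,0,0],[0,0,0]],
  [[0,0,0],[0,0,0]],
  [[0,0,0],[0,0,0]],
  [[0,0,0],[0,0,0]],
])

```text
time_s: 11.28
ee_pos: [524.5, -57.8, 125.3]
ee_rot: [180.0, -0.0, -4.1]
force: [-0.7, 0.2, 4.2]
gripper_width: 39.4
```

Call:
drive_tool([
  [[0,0,0.0015],[0,0,0]],
  [[0,0,0],[0,0,0]],
  [[0,0,0],[0,0,0]],
  [[0,0,0],[0,0,0]],
  [[0,0,0],[0,0,0]],
  [[0,0,0],[0,0,0]],
  [[0,0,0],[0,0,0]],
  [[0,0,0],[0,0,0]],
  [[0,0,0],[0,0,0]],
  [[0,0,0],[0,0,0]],
], claw=0.62)

```text
time_s: 12.12
ee_pos: [524.4, -57.8, 126.8]
ee_rot: [180.0, -0.0, -4.1]
force: [0.7, -0.7, -0.8]
gripper_width: 56.5
```

Call:
drive_tool([
  [[0,0,0.004],[0,0,0]],
  [[0,0,0.008],[0,0,0]],
  [[0,0,0.01],[0,0,0]],
  [[0,0,0.01],[0,0,0]],
  [[0,0,0.006],[0,0,0]],
  [[0,0,0],[0,0,0]],
  [[0,0,0],[0,0,0]],
  [[0,0,0],[0,0,0]],
  [[0,0,0],[0,0,0]],
  [[0,0,0],[0,0,0]],
])

```text
time_s: 12.95
ee_pos: [524.0, -57.7, 164.3]
ee_rot: [-180.0, 0.1, -4.1]
force: [-0.6, -0.2, -0.6]
gripper_width: 56.7
```

Call:
drive_tool([
  [[0,0,0],[0,0,0]],
  [[0,0,0],[0,0,0]],
  [[0,0,0],[0,0,0]],
  [[0,0,0],[0,0,0]],
  [[0,0,0],[0,0,0]],
  [[0,0,0],[0,0,0]],
  [[0,0,0],[0,0,0]],
  [[0,0,0],[0,0,0]],
  [[0,0,0],[0,0,0]],
  [[0,0,0],[0,0,0]],
], claw=0)

```text
time_s: 13.78
ee_pos: [524.4, -57.8, 164.8]
ee_rot: [180.0, -0.0, -4.1]
force: [-0.1, 0.4, -0.5]
gripper_width: 0.6
```

```bash
python3 - <<'E'
from h import *
s=st(); im=env.grab_frame("wrist")[:,:,::-1]
cv2.imwrite("pics/w6.png",cv2.resize(im[130:310,220:410],None,fx=3.3,fy=3.3,interpolation=cv2.INTER_CUBIC))
E
```

```text
t 13.78 [524.4 -57.8 164.8] [ 1.80e+02 -1.00e-02 -4.12e+00] F [-0.1  0.4 -0.5] w 0.6 q [ -8.  16. 100.  -0.  64.  -3.]
```

View pics/w6.png

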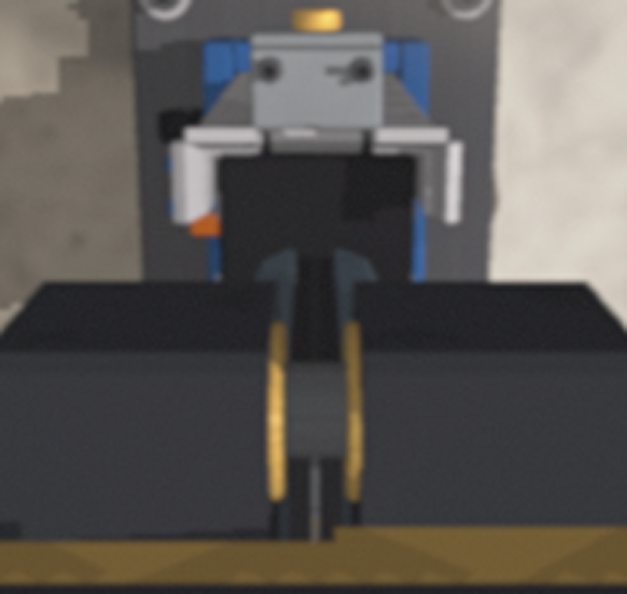

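The cap stands in the mouth, square and centred. I'll press it from above with the shut fingers.

Call:
drive_tool([
  [[0,0,-0.003],[0,0,0]],
  [[0,0,-0.005],[0,0,0]],
  [[0,0,-0.005],[0,0,0]],
  [[0,0,-0.004],[0,0,0]],
  [[0,0,-0.003],[0,0,0]],
  [[0,0,-0.001],[0,0,0]],
  [[0,0,-0.001],[0,0,0]],
  [[0,0,-0.001],[0,0,0]],
  [[0,0,0],[0,0,0]],
  [[0,0,0],[0,0,0]],
])

```text
time_s: 14.67
ee_pos: [524.5, -57.8, 142.3]
ee_rot: [180.0, -0.0, -4.1]
force: [-0.9, 0.2, 3.3]
gripper_width: 0.8
```

Call:
drive_tool([
  [[0,0,-0.0005],[0,0,0]],
  [[0,0,-0.0005],[0,0,0]],
  [[0,0,-0.0005],[0,0,0]],
  [[0,0,-0.0005],[0,0,0]],
  [[0,0,-0.0005],[0,0,0]],
  [[0,0,-0.0005],[0,0,0]],
  [[0,0,-0.0005],[0,0,0]],
  [[0,0,-0.0005],[0,0,0]],
  [[0,0,0],[0,0,0]],
  [[0,0,0],[0,0,0]],
])

```text
time_s: 15.5
ee_pos: [524.5, -57.7, 138.1]
ee_rot: [-180.0, -0.0, -4.1]
force: [-2.2, 1.1, 6.5]
gripper_width: 0.5
```

Call:
drive_tool([
  [[0,0,-0.0006],[0,0,0]],
  [[0,0,-0.0006],[0,0,0]],
  [[0,0,-0.0006],[0,0,0]],
  [[0,0,-0.0006],[0,0,0]],
  [[0,0,-0.0006],[0,0,0]],
  [[0,0,-0.0006],[0,0,0]],
  [[0,0,-0.0006],[0,0,0]],
  [[0,0,-0.0006],[0,0,0]],
  [[0,0,0],[0,0,0]],
  [[0,0,0],[0,0,0]],
])

```text
time_s: 16.33
ee_pos: [524.6, -57.8, 133.9]
ee_rot: [180.0, -0.1, -4.1]
force: [-3.7, 1.2, 9.7]
gripper_width: 0.7
```

Call:
drive_tool([
  [[0,0,-0.0006],[0,0,0]],
  [[0,0,-0.0006],[0,0,0]],
  [[0,0,-0.0006],[0,0,0]],
  [[0,0,-0.0006],[0,0,0]],
  [[0,0,-0.0006],[0,0,0]],
  [[0,0,-0.0006],[0,0,0]],
  [[0,0,-0.0006],[0,0,0]],
  [[0,0,-0.0006],[0,0,0]],
  [[0,0,0],[0,0,0]],
  [[0,0,0],[0,0,0]],
])

```text
time_s: 17.17
ee_pos: [524.8, -57.8, 128.8]
ee_rot: [180.0, -0.1, -4.1]
force: [-2.0, -0.3, 7.0]
gripper_width: 0.6
```

Call:
drive_tool([
  [[0,0,-0.001],[0,0,0]],
  [[0,0,-0.001],[0,0,0]],
  [[0,0,-0.001],[0,0,0]],
  [[0,0,-0.001],[0,0,0]],
  [[0,0,-0.001],[0,0,0]],
  [[0,0,-0.001],[0,0,0]],
  [[0,0,-0.001],[0,0,0]],
  [[0,0,-0.001],[0,0,0]],
  [[0,0,-0.001],[0,0,0]],
  [[0,0,0],[0,0,0]],
])

```text
time_s: 18.0
ee_pos: [524.7, -57.8, 119.5]
ee_rot: [180.0, -0.1, -4.1]
force: [-1.5, -1.1, 6.5]
gripper_width: 0.6
```

Call:
drive_tool([
  [[0,0,0.0005],[0,0,0]],
  [[0,0,0.0005],[0,0,0]],
  [[0,0,0.0005],[0,0,0]],
  [[0,0,0.0005],[0,0,0]],
  [[0,0,0.0003],[0,0,0]],
  [[0,0,0],[0,0,0]],
  [[0,0,0],[0,0,0]],
  [[0,0,0],[0,0,0]],
  [[0,0,0],[0,0,0]],
  [[0,0,0],[0,0,0]],
])

```text
time_s: 18.83
ee_pos: [524.7, -57.8, 121.9]
ee_rot: [180.0, -0.1, -4.1]
force: [-1.0, 0.0, 6.8]
gripper_width: 0.4
```

Call:
drive_tool([
  [[0,0,0.0005],[0,0,0]],
  [[0,0,0],[0,0,0]],
  [[0,0,0],[0,0,0]],
  [[0,0,0],[0,0,0]],
  [[0,0,0],[0,0,0]],
  [[0,0,0],[0,0,0]],
  [[0,0,0],[0,0,0]],
  [[0,0,0],[0,0,0]],
  [[0,0,0],[0,0,0]],
  [[0,0,0],[0,0,0]],
])

```text
time_s: 19.67
ee_pos: [524.7, -57.8, 122.4]
ee_rot: [180.0, -0.1, -4.1]
force: [-1.0, 0.4, 5.8]
gripper_width: 0.5
```

Call:
drive_tool([
  [[0,0,0.0005],[0,0,0]],
  [[0,0,0],[0,0,0]],
  [[0,0,0],[0,0,0]],
  [[0,0,0],[0,0,0]],
  [[0,0,0],[0,0,0]],
  [[0,0,0],[0,0,0]],
  [[0,0,0],[0,0,0]],
  [[0,0,0],[0,0,0]],
  [[0,0,0],[0,0,0]],
  [[0,0,0],[0,0,0]],
])

```text
time_s: 20.5
ee_pos: [524.7, -57.8, 122.9]
ee_rot: [180.0, -0.1, -4.1]
force: [-2.2, 0.4, 5.4]
gripper_width: 0.4
```

Call:
drive_tool([
  [[0,0,0.0005],[0,0,0]],
  [[0,0,0],[0,0,0]],
  [[0,0,0],[0,0,0]],
  [[0,0,0],[0,0,0]],
  [[0,0,0],[0,0,0]],
  [[0,0,0],[0,0,0]],
  [[0,0,0],[0,0,0]],
  [[0,0,0],[0,0,0]],
  [[0,0,0],[0,0,0]],
  [[0,0,0],[0,0,0]],
])

```text
time_s: 21.33
ee_pos: [524.7, -57.8, 123.3]
ee_rot: [180.0, -0.1, -4.1]
force: [-1.2, -0.2, 5.1]
gripper_width: 0.6
```

Call:
drive_tool([
  [[0,0,0.0005],[0,0,0]],
  [[0,0,0],[0,0,0]],
  [[0,0,0],[0,0,0]],
  [[0,0,0],[0,0,0]],
  [[0,0,0],[0,0,0]],
  [[0,0,0],[0,0,0]],
  [[0,0,0],[0,0,0]],
  [[0,0,0],[0,0,0]],
  [[0,0,0],[0,0,0]],
  [[0,0,0],[0,0,0]],
])

```text
time_s: 22.17
ee_pos: [524.7, -57.8, 123.5]
ee_rot: [-180.0, -0.0, -4.1]
force: [2.3, 0.2, 2.7]
gripper_width: 0.4
```

Call:
drive_tool([
  [[0,0,0.0005],[0,0,0]],
  [[0,0,0],[0,0,0]],
  [[0,0,0],[0,0,0]],
  [[0,0,0],[0,0,0]],
  [[0,0,0],[0,0,0]],
  [[0,0,0],[0,0,0]],
  [[0,0,0],[0,0,0]],
  [[0,0,0],[0,0,0]],
  [[0,0,0],[0,0,0]],
  [[0,0,0],[0,0,0]],
])

```text
time_s: 23.0
ee_pos: [524.4, -57.7, 124.0]
ee_rot: [-180.0, -0.0, -4.1]
force: [-0.2, -0.5, 0.4]
gripper_width: 0.5
```

The force vanished at TCP z≈123.5, so the first cap is latched, with the lips at about 123.4. Next I'll lift and go to cap B.

Call:
drive_tool([
  [[0,0,0.01],[0,0,0]],
  [[0,0,0.02],[0,0,0]],
  [[0,0,0.02],[0,0,0]],
  [[0,0,0.02],[0,0,0]],
  [[-0.01,0.02,0.02],[0,0,0.03]],
  [[-0.016,0.03,0],[0,0,0.05]],
  [[-0.018,0.034,0],[0,0,0.05]],
  [[-0.018,0.034,0],[0,0,0.05]],
  [[-0.018,0.034,0],[0,0,0.05]],
  [[-0.014,0.024,0],[0,0,0.044]],
])

```text
time_s: 23.83
ee_pos: [428.9, 120.3, 215.0]
ee_rot: [-179.9, -0.1, 11.7]
force: [0.6, 0.1, 0.6]
gripper_width: 0.4
```

Call:
drive_tool([
  [[0,0,0],[0,0,0]],
  [[0,0,0],[0,0,0]],
  [[0,0,0],[0,0,0]],
  [[0,0,0],[0,0,0]],
  [[0,0,0],[0,0,0]],
  [[0,0,0],[0,0,0]],
  [[0,0,0],[0,0,0]],
  [[0,0,0],[0,0,0]],
  [[0,0,0],[0,0,0]],
  [[0,0,0],[0,0,0]],
], claw=1)

```text
time_s: 24.67
ee_pos: [430.4, 118.1, 213.9]
ee_rot: [-180.0, 0.0, 11.6]
force: [-0.6, -0.5, -0.5]
gripper_width: 64.5
```

```bash
python3 - <<'E'
from h import *
s=st(); p=env.camera_params("wrist"); im=env.grab_frame("wrist")[:,:,::-1]; cv2.imwrite("pics/w7.png",im)
np.save("w7.npy",p["pose"]); print(proj(p,[430.8,119,19]))
cv2.imwrite("pics/w7c.png",cv2.resize(im[130:205,270:360],None,fx=8,fy=8,interpolation=cv2.INTER_CUBIC))
E
```

```text
t 24.67 [430.4 118.1 213.9] [-180.      0.     11.55] F [-0.6 -0.5 -0.5] w 64.5 q [ 14.   7. 105.   0.  68.   2.]
[315.83597993 174.04537491]
```

View pics/w7c.png

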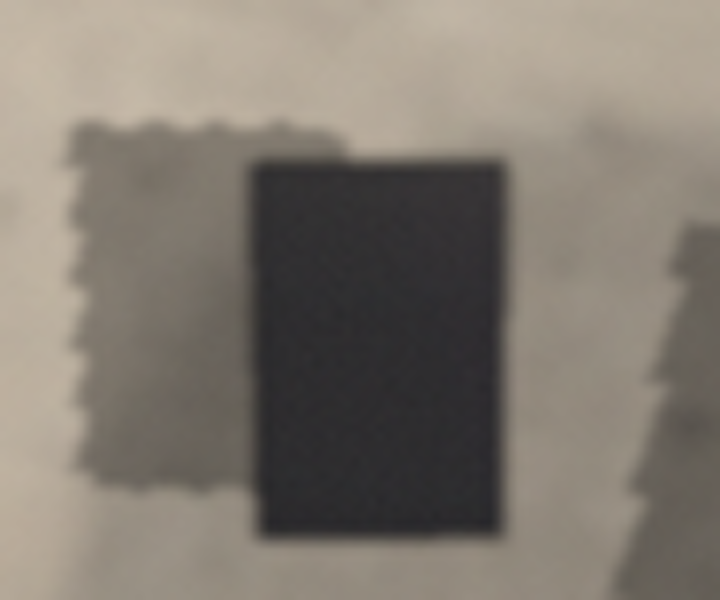

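View pics/w7.png

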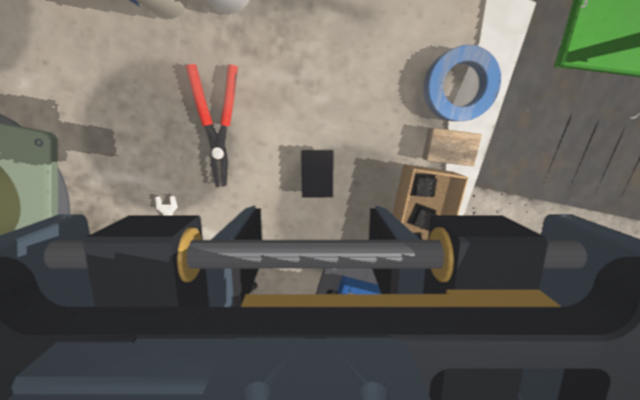

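Cap B is clear in view, with crop corners at (252,160), (506,160), (503,537) and (260,537). No bystander is near it.

```bash
python3 - <<'E'
from h import *
p=env.camera_params("wrist"); p["pose"]=np.load("w7.npy")
rect(np.array([at(p,((u+.5)/8-.5+270,(v+.5)/8-.5+130),19) for u,v in [(252,160),(506,160),(503,537),(260,537)]]))
E
```

```text
c [432.2 119.9  19. ] L [38.4 58.9 38.2 58.9] long dir deg 102.0
```

Call:
drive_tool([
  [[0.0007,0.0008,-0.015],[0,0,0.003]],
  [[0.001,0.001,-0.03],[0,0,0]],
  [[0,0,-0.035],[0,0,0]],
  [[0,0,-0.035],[0,0,0]],
  [[0,0,-0.03],[0,0,0]],
  [[0,0,-0.025],[0,0,0]],
  [[0,0,-0.015],[0,0,0]],
  [[0,0,-0.01],[0,0,0]],
  [[0,0,-0.005],[0,0,0]],
  [[0,0,0],[0,0,0]],
])

```text
time_s: 25.55
ee_pos: [431.6, 120.0, 13.1]
ee_rot: [180.0, 0.1, 11.8]
force: [-0.7, 0.4, 0.5]
gripper_width: 91.2
```

Call:
drive_tool([
  [[0,0,-0.004],[0,0,0]],
  [[0,0,-0.004],[0,0,0]],
  [[0,0,-0.002],[0,0,0]],
  [[0,0,0],[0,0,0]],
  [[0,0,0],[0,0,0]],
  [[0,0,0],[0,0,0]],
  [[0,0,0],[0,0,0]],
  [[0,0,0],[0,0,0]],
  [[0,0,0],[0,0,0]],
  [[0,0,0],[0,0,0]],
])

```text
time_s: 26.38
ee_pos: [432.1, 120.0, 4.1]
ee_rot: [180.0, -0.0, 11.7]
force: [0.4, -0.7, -0.6]
gripper_width: 91.2
```

Call:
drive_tool([
  [[0,0,0],[0,0,0]],
  [[0,0,0],[0,0,0]],
  [[0,0,0],[0,0,0]],
  [[0,0,0],[0,0,0]],
  [[0,0,0],[0,0,0]],
  [[0,0,0],[0,0,0]],
  [[0,0,0],[0,0,0]],
  [[0,0,0],[0,0,0]],
  [[0,0,0],[0,0,0]],
  [[0,0,0],[0,0,0]],
], claw=0.3)

```text
time_s: 27.22
ee_pos: [432.1, 120.1, 4.0]
ee_rot: [-180.0, -0.0, 11.7]
force: [0.1, -0.3, -0.6]
gripper_width: 39.6
```

Call:
drive_tool([
  [[0,0,0.01],[0,0,0]],
  [[0,0,0.025],[0,0,0]],
  [[0,0,0.035],[0,0,0]],
  [[0,0,0.035],[0,0,0]],
  [[0,0,0.035],[0,0,0]],
  [[0.005,-0.01,0.035],[0,0,-0.02]],
  [[0.01,-0.02,0.03],[0,0,-0.04]],
  [[0.0125,-0.03,0.025],[0,0,-0.04]],
  [[0.015,-0.03,0.015],[0,0,-0.04]],
  [[0.015,-0.035,0.01],[0,0,-0.04]],
])

```text
time_s: 28.05
ee_pos: [490.6, -5.6, 261.6]
ee_rot: [-180.0, -0.3, 1.4]
force: [1.6, 0.4, 0.1]
gripper_width: 39.5
```

Call:
drive_tool([
  [[0.015,-0.035,0],[0,0,-0.04]],
  [[0.012,-0.03,0],[0,0,-0.04]],
  [[0.008,-0.015,0],[0,0,-0.016]],
  [[0,-0.005,0],[0,0,0]],
  [[0,0,0],[0,0,0]],
  [[0,0,0],[0,0,0]],
  [[0,0,0],[0,0,0]],
  [[0,0,0],[0,0,0]],
  [[0,0,0],[0,0,0]],
  [[0,0,0],[0,0,0]],
])

```text
time_s: 28.88
ee_pos: [524.4, -89.2, 259.2]
ee_rot: [-180.0, -0.0, -4.0]
force: [-0.3, -0.3, -1.1]
gripper_width: 39.6
```

```bash
python3 - <<'E'
from h import *
s=st(); p=env.camera_params("wrist"); im=env.grab_frame("wrist")[:,:,::-1]; cv2.imwrite("pics/w8.png",im)
np.save("w8.npy",p["pose"]); print(proj(p,[524.6,-57.7,150]))
cv2.imwrite("pics/w8c.png",cv2.resize(im[80:210,260:375],None,fx=4.6,fy=4.6,interpolation=cv2.INTER_CUBIC))
E
```

```text
t 28.88 [524.4 -89.2 259.2] [-1.8e+02 -2.0e-02 -4.0e+00] F [-0.3 -0.3 -1.1] w 39.6 q [-11.  13.  91.   0.  76.  -7.]
[313.04390324 157.58143283]
```

View pics/w8c.png

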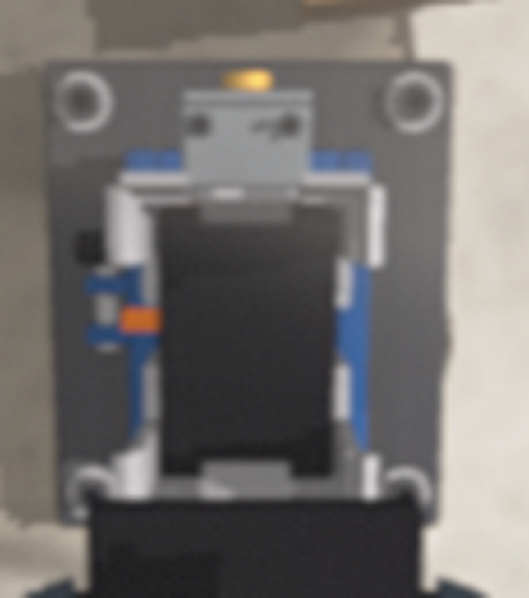

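Call:
drive_tool([
  [[0,0.008,0],[0,0,-0.002]],
  [[0,0.008,0],[0,0,0]],
  [[0,0.008,-0.013],[0,0,0]],
  [[0,0.0074,-0.02],[0,0,0]],
  [[0,0,-0.02],[0,0,0]],
  [[0,0,-0.02],[0,0,0]],
  [[0,0,-0.012],[0,0,0]],
  [[0,0,-0.008],[0,0,0]],
  [[0,0,0],[0,0,0]],
  [[0,0,0],[0,0,0]],
])

```text
time_s: 29.77
ee_pos: [524.8, -58.2, 166.2]
ee_rot: [-180.0, -0.0, -4.2]
force: [-0.1, 0.6, -1.0]
gripper_width: 39.0
```

Call:
drive_tool([
  [[0,0,-0.003],[0,0,0]],
  [[0,0,-0.004],[0,0,0]],
  [[0,0,-0.004],[0,0,0]],
  [[0,0,-0.004],[0,0,0]],
  [[0,0,-0.003],[0,0,0]],
  [[0,0,-0.003],[0,0,0]],
  [[0,0,-0.003],[0,0,0]],
  [[0,0,-0.002],[0,0,0]],
  [[0,0,0],[0,0,0]],
  [[0,0,0],[0,0,0]],
])

```text
time_s: 30.6
ee_pos: [524.7, -58.1, 139.7]
ee_rot: [-179.9, 0.0, -4.2]
force: [1.1, 4.4, -1.1]
gripper_width: 39.6
```

Call:
drive_tool([
  [[-0.0002,0.0004,0],[0,0,0]],
  [[0,0,-0.001],[0,0,0]],
  [[0,0,-0.001],[0,0,0]],
  [[0,0,-0.001],[0,0,0]],
  [[0,0,-0.001],[0,0,0]],
  [[0,0,-0.001],[0,0,0]],
  [[0,0,0],[0,0,0]],
  [[0,0,0],[0,0,0]],
  [[0,0,0],[0,0,0]],
  [[0,0,0],[0,0,0]],
])

```text
time_s: 31.43
ee_pos: [524.4, -58.1, 135.0]
ee_rot: [-180.0, -0.0, -4.2]
force: [1.3, 4.6, 2.4]
gripper_width: 39.6
```

Call:
drive_tool([
  [[0,0,-0.001],[0,0,0]],
  [[0,0,-0.001],[0,0,0]],
  [[0,0,-0.001],[0,0,0]],
  [[0,0,-0.001],[0,0,0]],
  [[0,0,-0.001],[0,0,0]],
  [[0,0,0],[0,0,0]],
  [[0,0,0],[0,0,0]],
  [[0,0,0],[0,0,0]],
  [[0,0,0],[0,0,0]],
  [[0,0,0],[0,0,0]],
])

```text
time_s: 32.27
ee_pos: [524.4, -58.1, 130.0]
ee_rot: [-180.0, -0.0, -4.2]
force: [1.1, 5.8, 2.3]
gripper_width: 39.5
```

Call:
drive_tool([
  [[0,0.0006,0],[0,0,0]],
  [[0,0,0],[0,0,0]],
  [[0,0,-0.001],[0,0,0]],
  [[0,0,-0.001],[0,0,0]],
  [[0,0,-0.001],[0,0,0]],
  [[0,0,0],[0,0,0]],
  [[0,0,0],[0,0,0]],
  [[0,0,0],[0,0,0]],
  [[0,0,0],[0,0,0]],
  [[0,0,0],[0,0,0]],
])

```text
time_s: 33.1
ee_pos: [524.1, -57.9, 127.2]
ee_rot: [180.0, 0.0, -4.2]
force: [-2.3, 0.8, 5.5]
gripper_width: 39.3
```

Call:
drive_tool([
  [[0.0002,0,0.0004],[0,0,0]],
  [[0,0,0],[0,0,0]],
  [[0,0,0],[0,0,0]],
  [[0,0,0],[0,0,0]],
  [[0,0,0],[0,0,0]],
  [[0,0,0],[0,0,0]],
  [[0,0,0],[0,0,0]],
  [[0,0,0],[0,0,0]],
  [[0,0,0],[0,0,0]],
  [[0,0,0],[0,0,0]],
], claw=0.62)

```text
time_s: 33.93
ee_pos: [524.6, -57.5, 127.4]
ee_rot: [180.0, -0.0, -4.2]
force: [-0.1, -0.3, -0.1]
gripper_width: 56.8
```

Call:
drive_tool([
  [[0,0,0.004],[0,0,0]],
  [[0,0,0.008],[0,0,0]],
  [[0,0,0.01],[0,0,0]],
  [[0,0,0.01],[0,0,0]],
  [[0,0,0.006],[0,0,0]],
  [[0,0,0],[0,0,0]],
  [[0,0,0],[0,0,0]],
  [[0,0,0],[0,0,0]],
  [[0,0,0],[0,0,0]],
  [[0,0,0],[0,0,0]],
])

```text
time_s: 34.77
ee_pos: [524.3, -57.5, 164.9]
ee_rot: [-180.0, 0.1, -4.2]
force: [-0.4, 0.7, -0.8]
gripper_width: 56.5
```

Call:
drive_tool([
  [[0,0,0],[0,0,0]],
  [[0,0,0],[0,0,0]],
  [[0,0,0],[0,0,0]],
  [[0,0,0],[0,0,0]],
  [[0,0,0],[0,0,0]],
  [[0,0,0],[0,0,0]],
  [[0,0,0],[0,0,0]],
  [[0,0,0],[0,0,0]],
  [[0,0,0],[0,0,0]],
  [[0,0,0],[0,0,0]],
], claw=0)

```text
time_s: 35.6
ee_pos: [524.6, -57.6, 165.4]
ee_rot: [-180.0, -0.0, -4.2]
force: [-0.8, -0.4, 0.2]
gripper_width: 0.3
```

```bash
python3 - <<'E'
from h import *
s=st(); im=env.grab_frame("wrist")[:,:,::-1]
cv2.imwrite("pics/w9.png",cv2.resize(im[130:310,220:410],None,fx=3.3,fy=3.3,interpolation=cv2.INTER_CUBIC))
E
```

```text
t 35.6 [524.6 -57.6 165.4] [-180.     -0.     -4.18] F [-0.8 -0.4  0.2] w 0.3 q [ -8.  16. 100.   0.  64.  -3.]
```

View pics/w9.png

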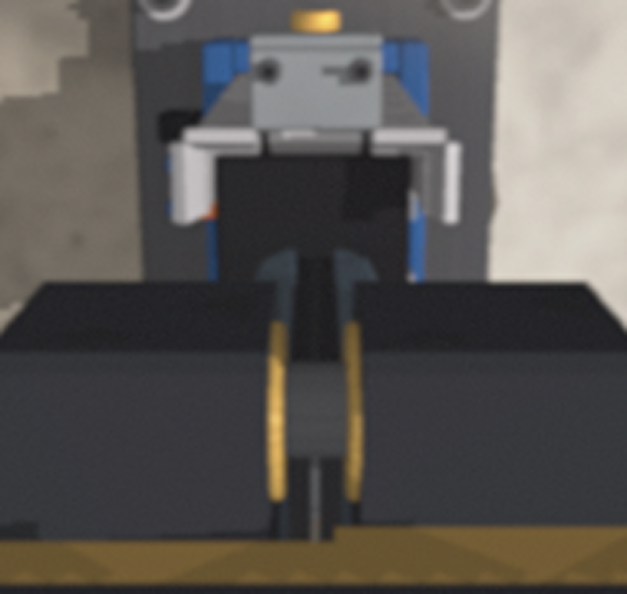

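The second cap stands square in the mouth, so I'll press it the same way.

Call:
drive_tool([
  [[0,0,-0.003],[0,0,0]],
  [[0,0,-0.005],[0,0,0]],
  [[0,0,-0.005],[0,0,0]],
  [[0,0,-0.004],[0,0,0]],
  [[0,0,-0.003],[0,0,0]],
  [[0,0,-0.001],[0,0,0]],
  [[0,0,-0.001],[0,0,0]],
  [[0,0,-0.001],[0,0,0]],
  [[0,0,0],[0,0,0]],
  [[0,0,0],[0,0,0]],
])

```text
time_s: 36.48
ee_pos: [524.7, -57.6, 142.6]
ee_rot: [180.0, -0.0, -4.2]
force: [0.3, 0.7, 0.9]
gripper_width: 0.1
```

Call:
drive_tool([
  [[0,0,-0.0005],[0,0,0]],
  [[0,0,-0.0005],[0,0,0]],
  [[0,0,-0.0005],[0,0,0]],
  [[0,0,-0.0005],[0,0,0]],
  [[0,0,-0.0005],[0,0,0]],
  [[0,0,-0.0005],[0,0,0]],
  [[0,0,-0.0005],[0,0,0]],
  [[0,0,-0.0005],[0,0,0]],
  [[0,0,0],[0,0,0]],
  [[0,0,0],[0,0,0]],
])

```text
time_s: 37.32
ee_pos: [524.9, -57.5, 139.5]
ee_rot: [-180.0, -0.1, -4.2]
force: [-2.0, 0.6, 7.0]
gripper_width: 0.3
```

Call:
drive_tool([
  [[0,0,-0.0006],[0,0,0]],
  [[0,0,-0.0006],[0,0,0]],
  [[0,0,-0.0006],[0,0,0]],
  [[0,0,-0.0006],[0,0,0]],
  [[0,0,-0.0006],[0,0,0]],
  [[0,0,-0.0006],[0,0,0]],
  [[0,0,-0.0006],[0,0,0]],
  [[0,0,-0.0006],[0,0,0]],
  [[0,0,0],[0,0,0]],
  [[0,0,0],[0,0,0]],
])

```text
time_s: 38.15
ee_pos: [524.9, -57.6, 135.3]
ee_rot: [180.0, -0.1, -4.2]
force: [-1.2, 0.7, 9.5]
gripper_width: 0.4
```

Call:
drive_tool([
  [[0,0,-0.0006],[0,0,0]],
  [[0,0,-0.0006],[0,0,0]],
  [[0,0,-0.0006],[0,0,0]],
  [[0,0,-0.0006],[0,0,0]],
  [[0,0,-0.0006],[0,0,0]],
  [[0,0,-0.0006],[0,0,0]],
  [[0,0,-0.0006],[0,0,0]],
  [[0,0,-0.0006],[0,0,0]],
  [[0,0,0],[0,0,0]],
  [[0,0,0],[0,0,0]],
])

```text
time_s: 38.98
ee_pos: [525.0, -57.6, 130.9]
ee_rot: [180.0, -0.1, -4.2]
force: [-3.6, 0.1, 13.0]
gripper_width: 0.8
```

Call:
drive_tool([
  [[0,0,-0.0005],[0,0,0]],
  [[0,0,-0.0005],[0,0,0]],
  [[0,0,-0.0005],[0,0,0]],
  [[0,0,-0.0005],[0,0,0]],
  [[0,0,-0.0005],[0,0,0]],
  [[0,0,-0.0005],[0,0,0]],
  [[0,0,-0.0005],[0,0,0]],
  [[0,0,0],[0,0,0]],
  [[0,0,0],[0,0,0]],
  [[0,0,0],[0,0,0]],
])

```text
time_s: 39.82
ee_pos: [525.0, -57.6, 126.8]
ee_rot: [180.0, -0.1, -4.2]
force: [-1.8, 0.8, 9.2]
gripper_width: 0.4
```

Call:
drive_tool([
  [[0,0,-0.0003],[0,0,0]],
  [[0,0,-0.0003],[0,0,0]],
  [[0,0,-0.0003],[0,0,0]],
  [[0,0,-0.0003],[0,0,0]],
  [[0,0,-0.0003],[0,0,0]],
  [[0,0,0],[0,0,0]],
  [[0,0,0],[0,0,0]],
  [[0,0,0],[0,0,0]],
  [[0,0,0],[0,0,0]],
  [[0,0,0],[0,0,0]],
])

```text
time_s: 40.65
ee_pos: [525.0, -57.6, 125.3]
ee_rot: [180.0, -0.1, -4.2]
force: [-1.9, 0.5, 9.5]
gripper_width: 0.5
```

Target TCP is about 122.4, between the click at about 123.4 and solid at about 121.4.

Call:
drive_tool([
  [[0,0,-0.0003],[0,0,0]],
  [[0,0,-0.0003],[0,0,0]],
  [[0,0,-0.0003],[0,0,0]],
  [[0,0,-0.0003],[0,0,0]],
  [[0,0,-0.0003],[0,0,0]],
  [[0,0,0],[0,0,0]],
  [[0,0,0],[0,0,0]],
  [[0,0,0],[0,0,0]],
  [[0,0,0],[0,0,0]],
  [[0,0,0],[0,0,0]],
])

```text
time_s: 41.48
ee_pos: [525.0, -57.6, 123.8]
ee_rot: [180.0, -0.1, -4.2]
force: [-2.1, 0.5, 8.9]
gripper_width: 0.9
```

Call:
drive_tool([
  [[0,0,-0.0003],[0,0,0]],
  [[0,0,-0.0003],[0,0,0]],
  [[0,0,-0.0003],[0,0,0]],
  [[0,0,-0.0003],[0,0,0]],
  [[0,0,0],[0,0,0]],
  [[0,0,0],[0,0,0]],
  [[0,0,0],[0,0,0]],
  [[0,0,0],[0,0,0]],
  [[0,0,0],[0,0,0]],
  [[0,0,0],[0,0,0]],
])

```text
time_s: 42.32
ee_pos: [524.9, -57.6, 122.2]
ee_rot: [180.0, -0.1, -4.2]
force: [-0.8, 0.7, 5.6]
gripper_width: 0.5
```

Call:
drive_tool([
  [[0,0,-0.0003],[0,0,0]],
  [[0,0,0],[0,0,0]],
  [[0,0,0],[0,0,0]],
  [[0,0,0],[0,0,0]],
  [[0,0,0],[0,0,0]],
  [[0,0,0],[0,0,0]],
  [[0,0,0],[0,0,0]],
  [[0,0,0],[0,0,0]],
  [[0,0,0],[0,0,0]],
  [[0,0,0],[0,0,0]],
])

```text
time_s: 43.15
ee_pos: [525.0, -57.6, 121.9]
ee_rot: [180.0, -0.1, -4.2]
force: [-1.7, -0.5, 6.5]
gripper_width: 0.4
```

Call:
drive_tool([
  [[0,0,0.0005],[0,0,0]],
  [[0,0,0.0005],[0,0,0]],
  [[0,0,0.0005],[0,0,0]],
  [[0,0,0.0005],[0,0,0]],
  [[0,0,0.0005],[0,0,0]],
  [[0,0,0],[0,0,0]],
  [[0,0,0],[0,0,0]],
  [[0,0,0],[0,0,0]],
  [[0,0,0],[0,0,0]],
  [[0,0,0],[0,0,0]],
])

```text
time_s: 43.98
ee_pos: [524.8, -57.6, 123.5]
ee_rot: [180.0, -0.0, -4.2]
force: [-0.3, 0.5, 5.0]
gripper_width: 0.4
```

Call:
drive_tool([
  [[0,0,0.0005],[0,0,0]],
  [[0,0,0.0005],[0,0,0]],
  [[0,0,0],[0,0,0]],
  [[0,0,0],[0,0,0]],
  [[0,0,0],[0,0,0]],
  [[0,0,0],[0,0,0]],
  [[0,0,0],[0,0,0]],
  [[0,0,0],[0,0,0]],
  [[0,0,0],[0,0,0]],
  [[0,0,0],[0,0,0]],
])

```text
time_s: 44.82
ee_pos: [524.6, -57.6, 124.3]
ee_rot: [180.0, -0.0, -4.2]
force: [-0.1, 0.3, 0.9]
gripper_width: 0.2
```

The force is gone at 124.3, so the cap stays down. I'll lift off and check by picture.

Call:
drive_tool([
  [[0,0,0.005],[0,0,0]],
  [[0,0,0.015],[0,0,0]],
  [[0,0,0.02],[0,0,0]],
  [[0,0,0.025],[0,0,0]],
  [[0,-0.005,0.025],[0,0,0]],
  [[0,-0.012,0.025],[0,0,0]],
  [[0,-0.015,0.02],[0,0,0]],
  [[0,0,0],[0,0,0]],
  [[0,0,0],[0,0,0]],
  [[0,0,0],[0,0,0]],
])

```text
time_s: 45.65
ee_pos: [523.9, -89.1, 258.4]
ee_rot: [-180.0, 0.1, -4.2]
force: [-0.7, 0.1, -0.5]
gripper_width: 0.4
```

```bash
python3 - <<'E'
from h import *
s=st(); im=env.grab_frame("wrist")[:,:,::-1]; sc=env.grab_frame("scene")[:,:,::-1]; tp=env.grab_frame("top")[:,:,::-1]
a=cv2.resize(im[80:210,260:375],(460,520),interpolation=cv2.INTER_CUBIC)
b=cv2.resize(sc[140:230,280:360],(340,382),interpolation=cv2.INTER_CUBIC)
c=np.zeros((520,340,3),np.uint8);c[:382]=b
cv2.imwrite("pics/w10.png",np.hstack([a,c])); cv2.imwrite("pics/top1.png",tp)
E
```

```text
t 45.65 [523.9 -89.1 258.4] [-1.7996e+02  1.0000e-01 -4.1900e+00] F [-0.7  0.1 -0.5] w 0.4 q [-11.  13.  91.   0.  76.  -7.]
```

View pics/w10.png

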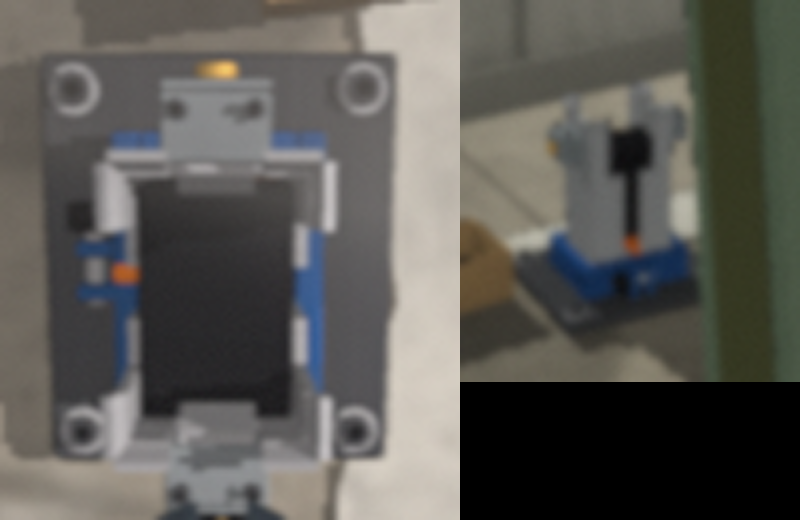

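View pics/top1.png

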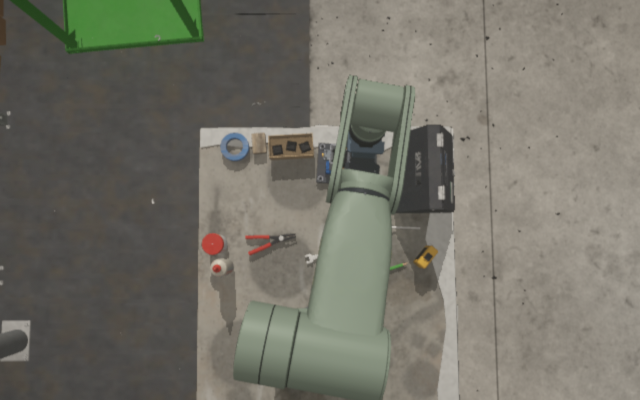

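The cap lies under both lips, flat and centred, and the follower has dropped to the bottom of its slot. The bystanders I can see haven't moved, so I'm handing in.

```bash
python3 - <<'E'
from h import *
st(); env.job_done(); st()
E
```

```text
t 45.8 [523.9 -88.9 257.9] [-1.7997e+02  1.6000e-01 -4.1500e+00] F [-0.3  0.7 -0.1] w 0.1 q [-11.  13.  91.   0.  76.  -7.]
the job is handed in; nothing more can be done
the job is handed in; nothing more can be done
```

Both caps are in the magazine, and the job was handed in at 45.8 s. I set each one in the mouth by the long sides of its flange, let go, and pressed it down with the shut fingertips.

- **First cap:** the vertical force reached about 10 N on the lips' slope. When I backed off, the force vanished at a tool height of about 123.5 mm. That showed the cap was held and put the lips at about 123.4 mm.
- **Second cap:** the vertical force reached about 13 N. The click came between 123.8 and 122.2 mm, and I stopped at 121.9 mm, before the solid stop. After I backed off, the force was gone at 124.3 mm, so it stayed down.
- **Last pictures:** the upper cap lies flat and centred under both lips, with the orange follower low in its slot and the fingers clear. The jar, bottle and tape measure look unmoved.
- **Not checked at the end:** the arm hid most of the screwdriver in the last overhead picture, though nothing I did went near it.
- **Disagreements:** the wrist and overhead cameras differed by about 2.5 mm on the stand's x position. I used the wrist camera, and the fit confirmed it. While going in, the second cap rubbed a wall with up to about 6 N sideways, which a 0.6 mm shift cleared.

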